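Seat the burner cap and refit the pan support

TASK

The portable gas stove has been washed and its burner cap was put back carelessly: it rides high and off-centre on the burner ring. Tap the cap gently from one side and the other until it drops home in its groove and lies level, then set the pan support over it with all four feet down in their cups and let go. The cap is enamelled, so only light taps, and leave the other things on the worktop as they stand.

Things in the scene. Friction and masses are not known exactly. Their poses are not given: they have to be found in the camera images.
- stove: Portable gas stove, 250 (x) x 300 (y) x 70 mm, grey case, steel top plate, fixed; place and yaw vary. Origin: centre of its underside, on the worktop; x to its back (away from its knob), y to its left, z up. Burner left of the middle (stove x 0, y +42 mm); the right third is the lid over the gas cartridge.
- stove_burner (a point): Nominal burner centre on the top plate, 70 mm above the worktop; axes as the stove. The fixed aluminium burner ring (87 mm outside diameter) stands here on a thin drip tray, but bolted through wide slots: its true centre is 3 to 5.5 mm from this point in an unknown direction, not measured, to be found by feel or by eye.
- burner_face (a point): Point 23.5 mm above stove_burner (93.5 mm above the worktop), at the level of the burner ring's flat upper face, in which there is a ring groove for the rib of the cap.
- stove_cup (a point): Floor centre of the cup in the stove's -x direction from the burner centre. Four steel cups take the feet of the pan support: on the top plate, 72 mm from stove_burner in the stove's +x, -x, +y, -y directions; each 6 mm tall, bore 14 to 16 mm, floor = top plate.
- burner_cap: Loose dark enamelled round cap: 100 mm disc (too wide to grip), 0.25 to 0.4 kg. Origin: centre of the underside of its ring rib, z up, yaw means nothing. Rib z 0 to 6 mm, 73 mm outside, 5 mm wide; disc rim z 6 to 13 mm, domed top 14.5 mm. Starts with the rib on the ring's flat face (origin 93.5 mm up), 4 to 13 mm off the ring's centre. Fingers pressing over 10 N spoil it.
- cap_top (a point): Middle of the cap's top, 14.5 mm above its origin. The cap slides with 1 to 4 N until rib and groove are concentric within about 1.6 mm; then it drops 6 mm (origin 87.5 mm above the worktop) and the rib catches: pushing on, the force soars. A pass that misses meets no stop. It can also catch askew, one side down: then a tap from the other side helps. Home, it has 1.6 mm of play.
- pan_support: Loose dark pan support, about 0.3 kg: cross of four arms, 153 mm tip to tip, 46 mm high, on four round feet (9 mm) 72 mm from the centre in its own +x, -x, +y, -y directions. Origin: centre, level with the feet's undersides, z up. Any quarter turn fits. Starts standing on the worktop right of the stove. Home: origin 70 mm above the worktop, 4 mm clear of a seated cap.
- support_arm (a point): Place to grip on the support's +x arm, 33 mm from its centre, at the arm's mid height (z 41 mm); moves with the support. All four arms alike: 8 mm wide, z 36 to 46 mm, free between the hub (22 mm diameter) and a round tie bar 6 mm thick at 58 mm from the centre.
- spice_jar: Bystander: glass spice jar with green cap, 46 mm across, 106 mm tall, standing. Origin: centre of its underside.
- lemon: Bystander: lemon, 78x55x56 mm. Origin: centre of its underside.
- fish_tin: Bystander: flat oblong tub, 63x105x26 mm. Origin: centre of its underside.
- teaspoon: Bystander: metal teaspoon, 130x26x11 mm, lying flat. Origin: centre of its underside.
- salt_shaker: Bystander: glass salt shaker with grey top, 44 mm across, 90 mm tall, standing. Origin: centre of its underside.
Not all that is in view belongs to the job. Of the things like the burner_cap, leave any that is pink; of the rest the larger one is meant. What is shaped like the pan_support but purple is not meant.

How it is judged:
By the outcome, as a careful person would: the job done as asked, in the order asked, and still so for the second after the job is handed in, with the robot touching nothing.
It also fails if it takes over 72 s, if anything falls off the work surface, if the arm or the gripper's body presses on something with over 40 N, if the wrist force passes 120 N, or if a joint passes its speed limit or range.

ROBOT

A 6-joint arm with a two-finger parallel gripper is mounted at the origin on a cart in front of the work surface, level with it; the furniture and walls round the work are solid. World frame = base frame: x ahead of the robot, y to its left, z up, the work surface at z = 0. Lengths are in m, angles in rad, forces in N, time in s.
With the tool pointing down it reaches from about 0.375 to 0.75 m from the base axis. Payload 9 kg.
Tool frame: the origin (TCP) lies at the very end of the fingers, on their centre line; the grasp point (between the pads) lies 19 mm behind it; z points along the fingers, y is the line along which they close (so a half turn about z gives the same grasp; the last joint's range is limited). The gripper opens to 85 mm and grips with 20 to 120 N. Pads are 22 mm wide; open, the fingers measure 114 mm over their backs; the gripper's body (76 mm by 85 mm) begins 54 mm behind the grasp point. The pads swing forward as they close: fully open they stand 13 mm farther back than shut.
Start: joints at [-1.387, 0.104, 0.097, 1.564, 0, 1.353], TCP at [0.235, -0.552, 0.231] pointing down, gripper open.
Joint ranges: [-2.99, 2.99], [-0.84, 1.86], [-1.1, 1.16], [-1.84, 2.11], [-1.51, 1.56], [-3.14, 3.14]. Speed limits (rad/s): [2.22, 2.22, 2.57, 3.14, 3.14, 3.14].

INTERFACE

Orientations are given as a rotation vector (axis times angle).
In Python, from rig import sensors, optics, ctrl gives the robot as it stands.
- The arm moves only by the tool move_arm, never from a script. Its argument "motion" is a list of rows, each a list of 3 entries, a list of its own where there are three numbers: the shift along the world's x, y, z in units of 30 mm (1.0 is 30 mm), then the turn, a rotation vector about the world's x, y, z in units of 5 degrees (1.0 is 5 degrees), then the opening, from -1 (shut) to 1 (fully open). A call has 1 to 20 rows; each row is the pose to reach, as a shift and turn from the pose commanded when the call began; what a row does not reach only later rows make up. A row lasts 1/12 s, in which the tool goes at most 41.7 mm and 7.16 degrees, less where a joint would pass 70% of its speed; a pose out of reach is approached as far as the arm can. A call with a gripper value outside its range is refused whole. The fingers move at their own pace and stop on an object; "squeeze" is the grip in N (left out, the last holds). Time passes only in rows, so rows that repeat a pose let the fingers close. It gives the time, the measured TCP pose, the force, the opening and the grip force at its end, in the units of the state.
- sensors.state(): the state, without advancing time (a new reading comes with each control period).
- optics.capture(name): name is "side" or "top" or "wrist"; returns a dict with "color" (384x512x3 uint8, blue, green, red), "fov_y" (degrees; the focal length in pixels is half the picture's height over the tangent of half this angle, whatever the lens; pixels are square), "cx", "cy" (the principal point, pixels), "pose" (4x4, takes a point from camera to world coordinates); the wrist camera has in their place "T_tool_cam" (4x4, takes a point from camera to tool coordinates, whose origin is the TCP and whose axes are the flange's). Camera axes: x right, y up, looking along -z (the intrinsics and any distortion apply to the point x, -y, -z); pixel columns grow to the right and rows downward; lengths in m; the calibration is good to about 2 mm. A picture is of the moment at which its call begins: read the wrist's pose just before it. There is no depth.
- ctrl.sign_off(): hands the job in; it is judged then, once.
Trained networks look in the newest picture that a camera, given by its name, has taken for a name from the list of things; names that differ only in an ending like _2 or _b are one class to them, and where a whole thing is asked for, a point or a joint stands for the part that bears it (a point fixed in the world has none). Each returns a list of dicts, best first, with "score" (0 to 1); they miss things now and then, are a little off and sometimes report something else, mostly with a low value. They report only what shows in the picture. A call takes as long as a camera call. They do not tell look-alikes from the thing itself.
- optics.silhouettes(label, camera): "pixels" (384x512 bool, what is visible of it) and "uv" ([column, row] in pixels, amid what is visible of it).
The state is a dict: "time": time; "joints": joint angles; "dq": joint speeds; "tau": joint torques, N m; "eef_pos": TCP position; "tcp_rot": TCP orientation; "ft_force": force on the tool from outside, world axes, zero at the start; "wrist_torque": the same for the moment, N m; "width": opening from 0.0 (shut) to 1.0 (fully open); "grasp_force": force on a finger pad.
Only numpy, scipy, OpenCV 4.12 (cv2) and the standard library are available. Lean on these libraries where they do the work, as an engineer would, in place of code of your own. Each camera call takes 0.05 s, during which the arm holds its last target. There are 200 camera calls.

## Working session

There is one attempt and no reset: what is moved stays moved. The work goes in short steps, Python scripts to look and compute and a tool call to move; the robot and the scene stay as the last step left them, time stands still between calls to the robot, and variables do not carry over. Pictures are saved under pics/ and viewed, at most 10 in all, crops included, and the job is handed in when it is done.

Besides the shell and the picture viewer there is one more tool, called by a JSON object that holds its "api" and its "payload". move_arm: Moves the arm, as the interface text tells. Its arguments: {"type":"object","properties":{"motion":{"type":"array","items":{"type":"array"}},"squeeze":{"type":"number"}},"required":["motion"]}

```bash
mkdir -p pics; ls; cat > h.py <<'E'
import numpy as np, cv2
from scipy.spatial.transform import Rotation as R
from rig import sensors, optics, ctrl
np.set_printoptions(precision=4,suppress=True)
def cam(c,st=None):
    f=c["color"].shape[0]/2/np.tan(np.radians(c["fov_y"])/2)
    if "pose" in c: T=np.array(c["pose"])
    else:
        B=np.eye(4);B[:3,:3]=R.from_rotvec(st["tcp_rot"]).as_matrix();B[:3,3]=st["eef_pos"];T=B@np.array(c["T_tool_cam"])
    return f,c.get("cx",255.5),c.get("cy",191.5),T
def ray(k,uv,z):
    f,cx,cy,T=k
    d=T[:3,:3]@np.array([(uv[0]-cx)/f,-(uv[1]-cy)/f,-1.]);o=T[:3,3]
    return o+d*(z-o[2])/d[2]
def proj(k,p):
    f,cx,cy,T=k
    q=T[:3,:3].T@(np.asarray(p,float)-T[:3,3]); return np.array([cx-f*q[0]/q[2],cy+f*q[1]/q[2]])
E
python3 - <<'E'
from h import *
s=sensors.state();print({k:np.round(v,4) for k,v in s.items()})
for n in("top","side","wrist"):
    c=optics.capture(n);print(n,{k:v for k,v in c.items() if k!="color"})
    cv2.imwrite(f"pics/{n}0.png",c["color"])
    for l in("stove","burner_cap","pan_support"):
        print(l,[(round(d["score"],2),np.round(d["uv"]),int(d["pixels"].sum())) for d in optics.silhouettes(l,n)])
a=[cv2.imread(f"pics/{n}0.png") for n in("top","side")]
E
```

```text
pics
{'time': np.float64(0.0), 'joints': array([-1.3867,  0.1047,  0.0965,  1.5639,  0.    ,  1.3531]), 'dq': array([ 0.0001, -0.0018,  0.001 , -0.0002,  0.0001, -0.0006]), 'tau': array([ -0.0002, -55.6934,  50.3647,   0.017 ,  -0.0004,  -0.    ]), 'eef_pos': array([ 0.2346, -0.5519,  0.2305]), 'tcp_rot': array([-3.0771, -0.6266, -0.0001]), 'ft_force': array([0.1186, 0.1417, 0.018 ]), 'wrist_torque': array([-0.0303, -0.0304, -0.0188]), 'grasp_force': np.float64(0.0), 'width': np.float64(0.9994)}
top {'fov_y': 53.562032600088756, 'cx': 253.15590950912255, 'cy': 189.69883802828846, 'pose': array([[-0.013 ,  0.9915, -0.1295,  0.2821],
       [-0.9987, -0.0192, -0.0463, -0.0571],
       [-0.0483,  0.1287,  0.9905,  1.6035],
       [ 0.    ,  0.    ,  0.    ,  1.    ]])}
stove [(0.73, array([233., 174.]), 3762)]
burner_cap [(0.91, array([211., 172.]), 483), (0.91, array([146., 222.]), 418), (0.77, array([282., 203.]), 226)]
pan_support [(0.83, array([381., 219.]), 148), (0.56, array([337., 190.]), 264)]
side {'fov_y': 44.29451327229954, 'cx': 261.1643645667478, 'cy': 190.61258727347996, 'pose': array([[-0.9513,  0.1782, -0.2517,  0.0964],
       [-0.3079, -0.5943,  0.743 ,  1.1974],
       [-0.0172,  0.7842,  0.6202,  1.092 ],
       [ 0.    ,  0.    ,  0.    ,  1.    ]])}
stove [(0.68, array([239., 235.]), 4845)]
burner_cap [(0.85, array([230., 218.]), 527), (0.63, array([260., 332.]), 1013), (0.52, array([292., 195.]), 201)]
pan_support [(0.7, array([289., 153.]), 153)]
wrist {'fov_y': 61.85749471400609, 'cx': 260.32862750038703, 'cy': 190.83078342142196, 'T_tool_cam': array([[ 0.0007,  0.9553,  0.2956,  0.0742],
       [ 1.    , -0.0008,  0.0002, -0.0014],
       [ 0.0004,  0.2956, -0.9553, -0.1418],
       [ 0.    ,  0.    ,  0.    ,  1.    ]])}
stove []
burner_cap []
pan_support []
```

```bash
python3 - <<'E'
import cv2,numpy as np
a=cv2.imread("pics/top0.png")[110:290,90:450];b=cv2.imread("pics/side0.png")[90:384,60:512]
a=cv2.resize(a,(600,300),interpolation=3);b=cv2.resize(b,(600,390)[:2],interpolation=3)[:300]
cv2.imwrite("pics/a.png",np.vstack([a,b]))
E
```

```text
(no output)
```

View pics/a.png

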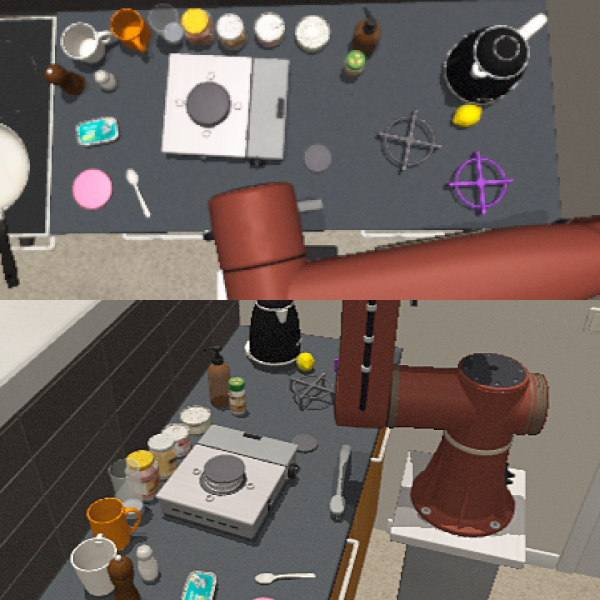

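The picture shows (top-image pixels) three cap-like discs: the dark one on the stove at (211,172), a pink one at (146,222) and a small grey one at (282,203). There are two crosses: dark (337,190) and purple (381,219). I choose the dark cap on the stove and the dark cross. The knob faces the robot (bottom of the image), and the lid is on the right.

```bash
python3 - <<'E'
from h import *
for n in ("top","side"):
    c=optics.capture(n);k=cam(c)
    d=optics.silhouettes("burner_cap",n)
    for e in d: print(n,"cap",ray(k,e["uv"],.108 if e is d[0] else .01),e["score"])
    for e in optics.silhouettes("pan_support",n): print("sup",ray(k,e["uv"],.041),e["uv"],cv2.minAreaRect(np.argwhere(e["pixels"])[:,::-1].astype(np.float32)))
    for e in optics.silhouettes("stove",n):
        r=cv2.boxPoints(cv2.minAreaRect(np.argwhere(e["pixels"])[:,::-1].astype(np.float32)))
        print("stove",[ray(k,p,.07)[:2] for p in r])
    for l in("spice_jar","lemon","salt_shaker","fish_tin","teaspoon"):
        print(l,[(e["score"],ray(k,e["uv"],.04)[:2]) for e in optics.silhouettes(l,n)][:2])
print(sensors.state()["time"])
E
```

```text
top cap [0.3615 0.4491 0.108 ] 0.8
top cap [ 0.426  -0.0996  0.01  ] 0.72
top cap [0.5775 0.1908 0.01  ] 0.65
sup [ 0.4688 -0.3122  0.041 ] [333.1, 192.4] ((334.7626647949219, 194.17140197753906), (26.842493057250977, 28.598962783813477), 54.1623420715332)
sup [ 0.3378 -0.4882  0.041 ] [378.4, 223.8] ((378.5165100097656, 220.8371124267578), (29.651203155517578, 27.153778076171875), 39.47245788574219)
stove [array([0.422 , 0.2878]), array([0.694 , 0.2739]), array([ 0.6674, -0.0307]), array([ 0.3989, -0.0104])]
spice_jar [(0.52, array([ 0.6684, -0.1866])), (0.35, array([0.5004, 0.4489]))]
lemon [(0.47, array([ 0.5256, -0.4652]))]
salt_shaker [(0.57, array([0.6325, 0.4312]))]
fish_tin [(0.82, array([0.5044, 0.4593]))]
teaspoon [(0.58, array([0.5695, 0.1937])), (0.52, array([0.3722, 0.3656]))]
side cap [0.332 0.543 0.108] 0.93
side cap [0.5883 0.0751 0.01  ] 0.58
side cap [ 0.4272 -0.1079  0.01  ] 0.56
sup [ 0.4527 -0.3186  0.041 ] [298.0, 155.2] ((294.5794982910156, 155.1828155517578), (21.132484436035156, 30.821531295776367), 66.50143432617188)
stove [array([0.675 , 0.3166]), array([ 0.7683, -0.0607]), array([ 0.4036, -0.005 ]), array([0.376 , 0.3389])]
spice_jar [(0.71, array([ 0.6662, -0.2106]))]
lemon []
salt_shaker [(0.82, array([0.6386, 0.4403])), (0.68, array([ 0.5074, -0.439 ]))]
fish_tin [(0.71, array([0.4927, 0.4834]))]
teaspoon [(0.66, array([0.357 , 0.4066]))]
1.5
```

{"api": "move_arm", "payload": {"motion": [[[6.8,8.1,0.6],[0,0,0],-1],[[6.8,8.1,0.6],[0,0,0],-1],[[6.8,8.1,0.6],[0,0,0],-1],[[6.8,8.1,0.6],[0,0,0],-1],[[6.8,8.1,0.6],[0,0,0],-1],[[6.8,8.1,0.6],[0,0,0],-1],[[6.8,8.1,0.6],[0,0,0],-1],[[6.8,8.1,0.6],[0,0,0],-1],[[6.8,8.1,0.6],[0,0,0],-1],[[6.8,8.1,0.6],[0,0,0],-1],[[6.8,8.1,0.6],[0,0,0],-1]]}}

```text
time: 2.42
eef_pos: [0.4385, -0.3095, 0.2493]
tcp_rot: [3.078, 0.627, -0.0]
ft_force: [-0.3, -0.1, 1.5]
width: -0.002
grasp_force: 0.0
```

```bash
python3 - <<'E'
from h import *
s=sensors.state();c=optics.capture("wrist");k=cam(c,s);print(s["time"],s["eef_pos"],s["tcp_rot"],s["joints"])
cv2.imwrite("pics/w1.png",c["color"]);np.savez("w1.npz",**{k:v for k,v in c.items()},st=np.r_[s["eef_pos"],s["tcp_rot"]])
for e in optics.silhouettes("pan_support","wrist"): print("sup",e["score"],ray(k,e["uv"],.044),e["uv"])
E
```

```text
2.4167 [ 0.4385 -0.3095  0.2493] [ 3.078   0.6273 -0.0004] [-0.8583 -0.0844 -0.0596  1.5953 -0.0004  1.8812]
sup 0.75 [ 0.465  -0.3206  0.044 ] [280.6, 143.9]
sup 0.64 [ 0.3725 -0.486   0.044 ] [373.1, 266.3]
```

View pics/w1.png

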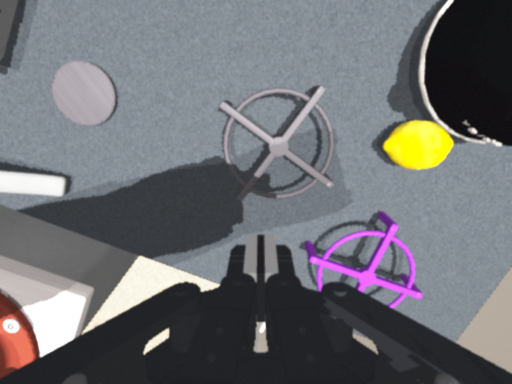

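The wrist view shows the dark cross with its hub at (279,146) and arm tips at (224,105), (321,90), (330,184) and (242,196). The purple one is apart at (368,275) and the lemon is at (418,145). Next I go over the stove.

{"api": "move_arm", "payload": {"motion": [[[3.55,14.5,0],[0,0,12.6],-1],[[3.55,14.5,-1.15],[0,0,12.6],-1],[[3.55,14.5,-1.15],[0,0,12.6],-1],[[3.55,14.5,-1.15],[0,0,12.6],-1],[[3.55,14.5,-1.15],[0,0,12.6],-1],[[3.55,14.5,-1.15],[0,0,12.6],-1],[[3.55,14.5,-1.15],[0,0,12.6],-1],[[3.55,14.5,-1.15],[0,0,12.6],-1],[[3.55,14.5,-1.15],[0,0,12.6],-1],[[3.55,14.5,-1.15],[0,0,12.6],-1],[[3.55,14.5,-1.15],[0,0,12.6],-1],[[3.55,14.5,-1.15],[0,0,12.6],-1],[[3.55,14.5,-1.15],[0,0,12.6],-1],[[3.55,14.5,-1.15],[0,0,12.6],-1],[[3.55,14.5,-1.15],[0,0,12.6],-1]]}}

```text
time: 3.77
eef_pos: [0.5453, 0.1242, 0.2149]
tcp_rot: [2.299, 2.14, -0.0]
ft_force: [-1.0, 0.7, -0.3]
width: 0.0
grasp_force: 0.0
```

```bash
cat >> h.py <<'E'
def shot(n):
    s=sensors.state();c=optics.capture("wrist");cv2.imwrite(f"pics/{n}.png",c["color"])
    np.savez(n+".npz",**c,st=np.r_[s["eef_pos"],s["tcp_rot"]]);print(s["time"],s["eef_pos"],s["tcp_rot"],s["joints"])
    return c["color"],cam(c,s)
def load(n):
    d=np.load(n+".npz");c={k:d[k] for k in d.files}
    return c["color"],cam(c,{"eef_pos":c["st"][:3],"tcp_rot":c["st"][3:]})
E
python3 - <<'E'
from h import *
_,k=load("w1"); hub=ray(k,(279,146),.046);print("hub",hub,[np.degrees(np.arctan2(*(ray(k,p,.046)-hub)[1::-1])) for p in((224,105),(321,90),(330,184),(242,196))],[np.linalg.norm(ray(k,p,.046)-hub) for p in((224,105),(321,90),(330,184),(242,196))])
im,k=shot("w2")
for e in optics.silhouettes("burner_cap","wrist"):
    m=e["pixels"].astype(np.uint8);ct=max(cv2.findContours(m,0,1)[0],key=len);el=cv2.fitEllipse(ct)
    print("cap",e["score"],el,ray(k,el[0],.106))
E
```

```text
hub [ 0.4625 -0.3197  0.046 ] [np.float64(76.63359279938446), np.float64(-13.059363289061565), np.float64(-103.35347723830634), np.float64(167.3148290651785)] [np.float64(0.07208378743604336), np.float64(0.07146254426760897), np.float64(0.07189699643274146), np.float64(0.07004718139075886)]
3.7667 [0.5453 0.1242 0.2149] [ 2.2992  2.1404 -0.0001] [-0.0098 -0.0233 -0.063   1.5309 -0.0003  1.6325]
cap 0.59 ((266.6029052734375, 127.95357513427734), (127.1976089477539, 128.66163635253906), 3.6326904296875) [0.552  0.1733 0.106 ]
```

View pics/w2.png

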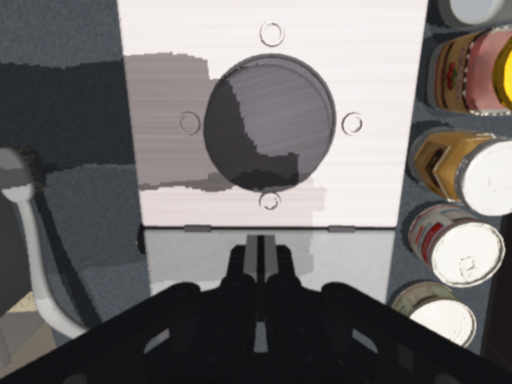

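```bash
python3 - <<'E'
from h import *
im,k=load("w2")
P=[ray(k,p,.076) for p in((271.5,34),(190,124),(352,123.5),(270,201))]
print(np.array(P),np.mean(P,0),np.degrees(np.arctan2(*(P[2]-P[1])[1::-1])),np.linalg.norm(P[2]-P[1]),np.linalg.norm(P[0]-P[3]))
g=im[20:215,175:370];g=cv2.resize(g,None,fx=3.05,fy=3.05,interpolation=2)
g=(255*(g/255.)**.5).astype(np.uint8)
cv2.imwrite("pics/w2c.png",g)
E
```

```text
[[0.561  0.2435 0.076 ]
 [0.4867 0.1781 0.076 ]
 [0.6259 0.1687 0.076 ]
 [0.5511 0.1033 0.076 ]] [0.5562 0.1734 0.076 ] -3.882594501574665 0.13948096685803363 0.1405646666765317
```

View pics/w2c.png

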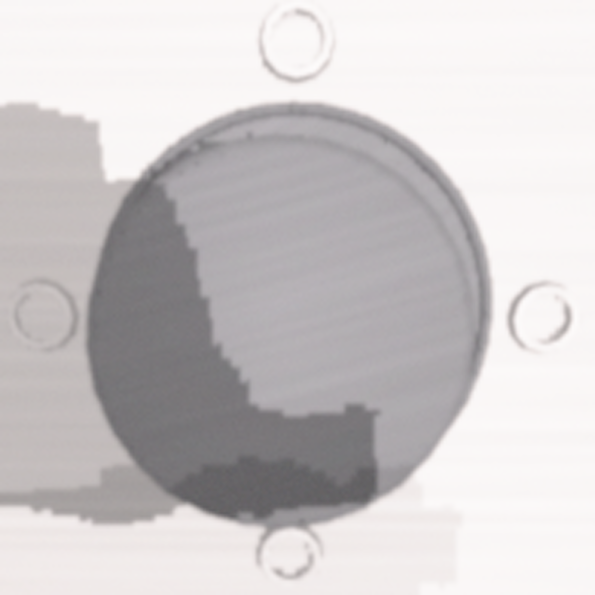

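The enlarged crop shows the cap's rim circle centred near crop (282,329), with a crescent of ring or tray peeking out at the upper right. The cups are around it. I need oblique views to see the ring wall.

{"api": "move_arm", "payload": {"motion": [[[0.2,1.2,0],[-1.4,0,0],-1],[[0.2,2.4,0],[-2.8,0,0],-1],[[0.2,3.6,-0.3],[-4.2,0,0],-1],[[0.2,3.6,-0.5],[-5.6,0,0],-1],[[0.2,3.6,-0.7],[-7,0,0],-1],[[0.2,3.6,-0.8],[-7,0,0],-1],[[0.2,3.6,-0.8],[-7,0,0],-1],[[0.2,3.6,-0.8],[-7,0,0],-1],[[0.2,3.6,-0.8],[-7,0,0],-1]]}}

```text
time: 4.62
eef_pos: [0.5523, 0.2326, 0.1938]
tcp_rot: [1.933, 1.797, -0.561]
ft_force: [0.4, 0.4, -0.3]
width: -0.003
grasp_force: 0.0
```

```bash
python3 - <<'E'
from h import *
im,k=shot("w3")
u=proj(k,[.551,.173,.1]).astype(int);print(u)
x0,y0=max(u[0]-100,0),max(u[1]-90,0)
g=im[y0:y0+180,x0:x0+200];print(x0,y0)
g=(255*(g/255.)**.6).astype(np.uint8);cv2.imwrite("pics/w3c.png",cv2.resize(g,None,fx=3.3,fy=3.3,interpolation=2))
E
```

```text
4.6167 [0.5523 0.2326 0.1938] [ 1.9335  1.7972 -0.5608] [ 0.4436  0.4932  0.3792  1.7446 -0.5424  2.168 ]
[260 183]
160 93
```

View pics/w3c.png

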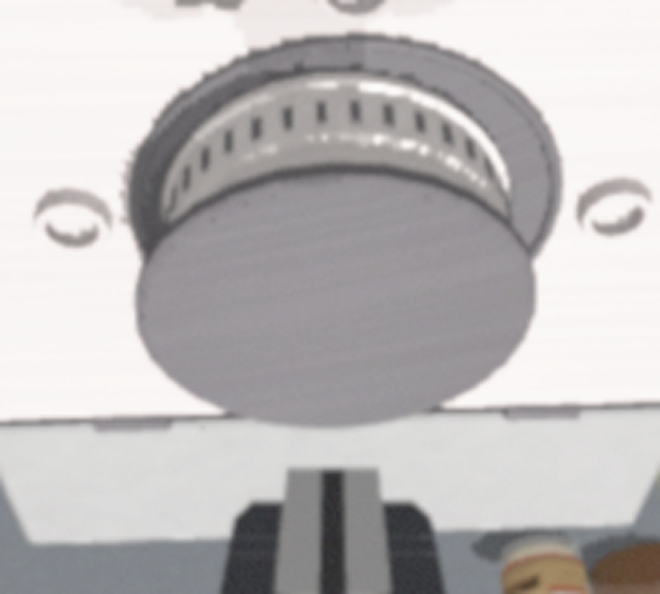

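The oblique view from the +y side is upside-down, with the near side at the top. It shows the cap disc spanning crop x 137–534, the slotted ring wall at x 163–508 and the tray at x 128–560. I'll fit circles to these outlines.

```bash
cat >> h.py <<'E'
def fitc(k,pts,z,r=None,off=(0,0),s=1):
    from scipy.optimize import least_squares
    P=np.array([ray(k,(np.array(p)+.5)/s-.5+np.array(off),z)[:2] for p in pts])
    f=(lambda q:np.hypot(*(P-q[:2]).T)-(r or q[2]))
    o=least_squares(f,[*P.mean(0),.05][:2 if r else 3],loss="soft_l1",f_scale=.0005);return o.x,np.round(1e3*f(o.x),1)
E
python3 - <<'E'
from h import *
im,k=load("w3");o=dict(off=(160,93),s=3.3)
rb=[(185,152),(230,108),(290,80),(345,72),(400,80),(450,106),(490,150),(508,185)]
print("ringbottom",fitc(k,rb,.072,.0435,**o),fitc(k,rb,.072,None,**o))
cp=[(150,335),(180,370),(230,402),(330,426),(430,405),(490,370),(525,330),(535,290),(139,290),(340,174),(250,187),(430,187)]
print("cap",fitc(k,cp,.1065,.05,**o),fitc(k,cp,.1065,None,**o))
tr=[(130,200),(150,140),(200,85),(270,47),(345,36),(430,47),(500,85),(545,135),(560,180)]
print("tray",fitc(k,tr,.071,None,**o))
cu=[ray(k,(np.array(p)+.5)/3.3-.5+np.array((160,93)),.076)for p in((73,213),(616,203))];print(cu,(cu[0]+cu[1])/2)
E
```

```text
ringbottom (array([0.5543, 0.1769]), array([-0.1, -0.4,  0.3,  0.6,  0.2, -1.1, -1.4,  0.8])) (array([0.5542, 0.1775, 0.043 ]), array([-0. , -0.4,  0.2,  0.6,  0.2, -1. , -1.1,  1.3]))
cap (array([0.5538, 0.1749]), array([-2. , -3.2, -2.9, -0.1, -2.4, -3.6, -3.4, -3.5, -0.6, -2.8, -1.5,
       -3.7])) (array([0.5529, 0.1748, 0.0473]), array([-0.2, -1.4, -0.9,  2.4,  0.6, -0.3,  0. , -0. ,  1.3, -0. ,  1. ,
       -0.6]))
tray (array([0.5559, 0.1737, 0.0559]), array([ 0.3, -0.8, -0.4,  0.8,  0.5,  0.1, -1. , -0.5,  0.7]))
[array([0.4868, 0.1859, 0.076 ]), array([0.6263, 0.1752, 0.076 ])] [0.5566 0.1806 0.076 ]
```

{"api": "move_arm", "payload": {"motion": [[[-1,0,0.3],[0,0,1.4],-1],[[-1.9,-0.5,0.3],[0,0,2.8],-1],[[-1.9,-1,0.3],[0,0,4.2],-1],[[-1.9,-1.9,0.3],[0,0,5.6],-1],[[-1.9,-1.9,0],[0,0,7],-1],[[-1.9,-1.9,0],[0,0,8.4],-1],[[-1.9,-1.9,0],[0,0,9.8],-1],[[-1.9,-1.9,0],[0,0,11.2],-1],[[-1.9,-1.9,0],[0,0,12.6],-1],[[-1.9,-1.9,0],[0,0,14],-1],[[-1.9,-1.9,0],[0,0,15.4],-1],[[-1.9,-1.9,0],[0,0,16.8],-1],[[-1.9,-1.9,0],[0,0,18],-1],[[-1.9,-1.9,0],[0,0,18],-1],[[-1.9,-1.9,0],[0,0,18],-1],[[-1.9,-1.9,0],[0,0,18],-1],[[-1.9,-1.9,0],[0,0,18],-1]]}}

```text
time: 6.08
eef_pos: [0.5156, 0.1887, 0.1925]
tcp_rot: [0.098, 2.551, 0.011]
ft_force: [0.5, -0.6, -0.3]
width: 0.001
grasp_force: 0.0
```

```bash
python3 - <<'E'
from h import *
im,k=shot("w4")
u=proj(k,[.553,.175,.1]).astype(int);print(u)
x0,y0=max(u[0]-100,0),max(u[1]-90,0)
g=im[y0:y0+180,x0:x0+200];print(x0,y0)
g=(255*(g/255.)**.6).astype(np.uint8);cv2.imwrite("pics/w4c.png",cv2.resize(g,None,fx=3.3,fy=3.3,interpolation=2))
E
```

```text
6.0833 [0.5156 0.1887 0.1925] [0.0977 2.5513 0.0114] [ 0.1742 -0.8418 -0.8517  0.9814 -0.1093  0.2182]
[241 170]
141 80
```

View pics/w4c.png

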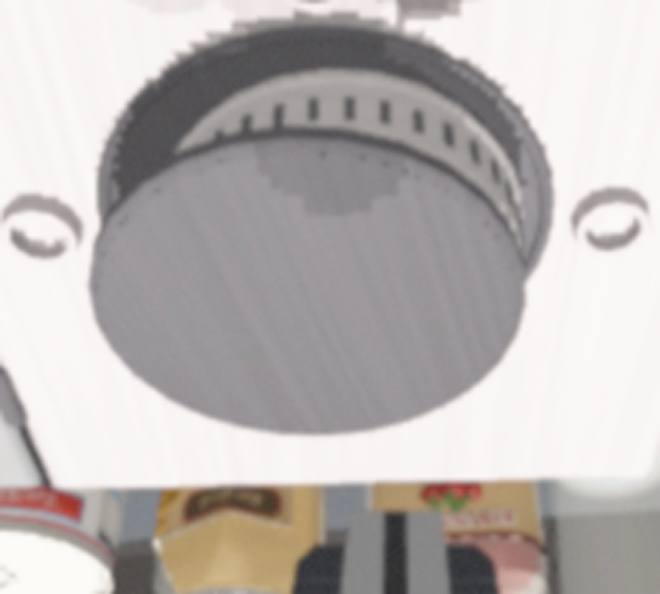

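The view from the −x side, again upside-down, shows the cap at crop x 92–525. The ring wall is shifted right (+y), with its right edge near (522,235) and bottom-arc peak near (340,70). The tray spans x 100–552.

```bash
python3 - <<'E'
from h import *
im,k=load("w4");o=dict(off=(141,80),s=3.3)
rb=[(182,145),(205,120),(245,92),(290,76),(340,70),(390,77),(430,93),(470,122),(505,165)]
print("ringbottom",fitc(k,rb,.072,.0435,**o),fitc(k,rb,.072,None,**o))
cp=[(92,285),(105,330),(150,380),(220,420),(310,433),(400,420),(470,382),(510,335),(525,285),(300,136),(200,158),(400,148)]
print("cap",fitc(k,cp,.1065,.05,**o),fitc(k,cp,.1065,None,**o))
tr=[(103,190),(120,140),(180,75),(240,43),(330,26),(400,36),(470,65),(530,125),(550,180)]
print("tray",fitc(k,tr,.071,None,**o))
c=[ray(k,(np.array(p)+.5)/3.3-.5+np.array(o["off"]),.076)for p in((40,230),(611,220))];print(c,(c[0]+c[1])/2)
# joint fit of cap+ring+tray directly in the pictures, per-image calibration shift
from scipy.optimize import least_squares
A={"w3":((160,93),[(185,152),(230,108),(290,80),(345,72),(400,80),(450,106),(490,150)],[(150,335),(180,370),(230,402),(330,426),(430,405),(490,370),(525,330),(535,290),(139,290)],[(130,200),(150,140),(200,85),(270,47),(345,36),(430,47),(500,85),(545,135),(560,180)]),
"w4":((141,80),rb,cp[:9],tr)}
ks={n:load(n)[1] for n in A}
def f(q):
    out=[]
    for i,n in enumerate(A):
        of=A[n][0];sh=q[7+4*i:11+4*i]
        f0,cx,cy,T=ks[n];T=T.copy();T[:3,3]+=sh[:3]*1e-3;kk=(f0,cx+0*sh[3],cy,T)
        for pts,c,z,r in((A[n][1],q[0:2],.072,43.5),(A[n][2],q[2:4],.1065,50),(A[n][3],q[4:6],.071,q[6])):
            for p in pts:
                P=ray(kk,(np.array(p)+.5)/3.3-.5+np.array(of),z)[:2]*1e3;out.append(np.hypot(*(P-c))-r)
        out+=list(sh/2*1.5)
    return np.array(out)
s=least_squares(f,[554,177,552,173,556,174,56]+[0]*8,loss="soft_l1")
print(s.x, np.abs(s.fun).mean(), "ring-cap",s.x[:2]-s.x[2:4],"ring-tray",s.x[:2]-s.x[4:6])
E
```

```text
ringbottom (array([0.5536, 0.1769]), array([-0.2, -0.5, -0.1,  0.3,  0.6,  0.4, -0.1, -0.8, -0.1])) (array([0.5524, 0.177 , 0.0425]), array([ 0.2, -0.3, -0.1,  0.1,  0.4,  0.2, -0.2, -0.7,  0.3]))
cap (array([0.5469, 0.1704]), array([-2.6, -2.4, -2.3, -0.2, -0.3, -0.5, -1.6, -1.8, -1.2, -2.6, -3.8,
       -1.4])) (array([0.5479, 0.1709, 0.0482]), array([-0. , -0.1, -0.5,  1.1,  0.5,  0.1, -0.9, -0.8,  0.2,  0.2, -0.7,
        1.1]))
tray (array([0.5547, 0.1749, 0.0552]), array([ 1.3, -0.2, -1. , -0.5,  0.4,  0.3,  0.4, -0.1, -0.3]))
[array([0.5465, 0.1036, 0.076 ]), array([0.5565, 0.2441, 0.076 ])] [0.5515 0.1739 0.076 ]
[555.7671 174.0726 553.3504 167.8806 557.6002 171.5506  56.1325   1.3148
   2.2417   6.68    -0.      -1.3148  -2.2417   5.6501   0.    ] 0.8216809664896904 ring-cap [2.4167 6.192 ] ring-tray [-1.8332  2.522 ]
```

```bash
python3 - <<'E'
from h import *
s=sensors.state();Rt=R.from_rotvec([0,np.pi,0]);d=(Rt*R.from_rotvec(s["tcp_rot"]).inv()).as_rotvec()
print(np.degrees(d)/5,(np.array([.553,.095,.16])-s["eef_pos"])/.03)
E
```

```text
[-0.1033  6.7456  0.8391] [ 1.2503 -3.1385 -1.0878]
```

{"api": "move_arm", "payload": {"motion": [[[1.2,-1.2,0.6],[0,1.3,0],-1],[[1.2,-2.4,0.6],[0,2.6,0.2],-1],[[1.2,-3.1,0.5],[0,4,0.4],-1],[[1.2,-3.1,0],[-0.05,5.3,0.6],-1],[[1.2,-3.1,-0.5],[-0.1,6.75,0.84],-1],[[1.2,-3.1,-0.8],[-0.1,6.75,0.84],-1],[[1.2,-3.1,-0.8],[-0.1,6.75,0.84],-1],[[1.2,-3.1,-0.8],[-0.1,6.75,0.84],-1],[[1.2,-3.1,-0.8],[-0.1,6.75,0.84],-1],[[1.2,-3.1,-0.8],[-0.1,6.75,0.84],-1]]}}

```text
time: 6.97
eef_pos: [0.5519, 0.0969, 0.1704]
tcp_rot: [-0.004, 3.138, 0.001]
ft_force: [-0.1, 0.3, 0.3]
width: 0.001
grasp_force: 0.0
```

```bash
python3 - <<'E'
from h import *
s=sensors.state();Rt=R.from_rotvec([0,np.pi,0]);d=(Rt*R.from_rotvec(s["tcp_rot"]).inv()).as_rotvec()
print(s["time"],s["joints"],s["eef_pos"],s["ft_force"],np.degrees(d)/5,(np.array([.5535,.1,.103])-s["eef_pos"])/.03)
E
```

```text
6.9667 [-0.0601 -0.0251 -0.1455  1.4469  0.0009 -0.0624] [0.5519 0.0969 0.1704] [-0.0906  0.3309  0.3203] [-0.008   0.041  -0.0274] [ 0.0539  0.1024 -2.2453]
```

{"api": "move_arm", "payload": {"motion": [[[0.05,0,-1.2],[0,0,0],-1],[[0.05,0,-2.25],[0,0,0],-1],[[0.05,0.1,-2.25],[0,0,0],-1],[[0.05,0.2,-2.25],[0,0,0],-1],[[0.05,0.3,-2.25],[0,0,0],-1],[[0.05,0.35,-2.25],[0,0,0],-1],[[0.05,0.4,-2.25],[0,0,0],-1],[[0.05,0.44,-2.25],[0,0,0],-1],[[0.05,0.48,-2.25],[0,0,0],-1]]}}

```text
time: 7.72
eef_pos: [0.5536, 0.111, 0.1017]
tcp_rot: [-0.003, 3.141, 0.002]
ft_force: [-0.4, 1.1, 0.0]
width: -0.003
grasp_force: 0.0
```

{"api": "move_arm", "payload": {"motion": [[[0,0.02,0.04],[0,0,0],-1],[[0,0.05,0.05],[0,0,0],-1],[[0,0.08,0.05],[0,0,0],-1],[[0,0.11,0.05],[0,0,0],-1]]}}

```text
time: 8.05
eef_pos: [0.5533, 0.1136, 0.1025]
tcp_rot: [0.003, -3.141, -0.0]
ft_force: [0.1, -3.6, 1.7]
width: 0.002
grasp_force: 1.8
```

{"api": "move_arm", "payload": {"motion": [[[0,0.04,0],[0,0,0],-1],[[0,0.08,0],[0,0,0],-1]]}}

```text
time: 8.22
eef_pos: [0.5533, 0.1162, 0.1024]
tcp_rot: [0.003, -3.141, -0.001]
ft_force: [0.3, -3.0, 2.2]
width: 0.001
grasp_force: 1.9
```

{"api": "move_arm", "payload": {"motion": [[[0,0.04,0],[0,0,0],-1],[[0,0.08,0],[0,0,0],-1]]}}

```text
time: 8.38
eef_pos: [0.553, 0.1193, 0.1021]
tcp_rot: [0.003, -3.14, -0.003]
ft_force: [0.1, -0.4, -0.0]
width: 0.002
grasp_force: 0.0
```

{"api": "move_arm", "payload": {"motion": [[[0,0.04,0],[0,0,0],-1],[[0,0.08,0],[0,0,0],-1]]}}

```text
time: 8.55
eef_pos: [0.5529, 0.1218, 0.102]
tcp_rot: [0.004, -3.14, -0.003]
ft_force: [-0.8, 0.2, 0.1]
width: 0.005
grasp_force: 0.0
```

The force built to about 3 N, then vanished at y≈0.118: the cap probably dropped. I'll back off and look.

{"api": "move_arm", "payload": {"motion": [[[0,0,1],[0,0,0],-1],[[0,0,2.2],[0,0,0],-1],[[0.2,0.9,3.3],[0,-1.3,0],-1],[[0.2,1.8,3.3],[0,-2.6,0],-1],[[0.2,1.8,3.3],[0,-4,0],-1],[[0.2,1.8,3.3],[0,-4,0],-1],[[0.2,1.8,3.3],[0,-4,0],-1],[[0.2,1.8,3.3],[0,-4,0],-1]]}}

```text
time: 9.22
eef_pos: [0.5588, 0.1757, 0.2017]
tcp_rot: [-0.004, 2.794, 0.002]
ft_force: [-0.2, -1.1, -0.0]
width: -0.004
grasp_force: 0.0
```

```bash
python3 - <<'E'
from h import *
im,k=shot("w5")
u=proj(k,[.554,.177,.095]).astype(int);print(u)
x0,y0=max(u[0]-100,0),max(u[1]-90,0)
g=im[y0:y0+180,x0:x0+200];print(x0,y0)
g=(255*(g/255.)**.6).astype(np.uint8);cv2.imwrite("pics/w5c.png",cv2.resize(g,None,fx=3.3,fy=3.3,interpolation=2))
E
```

```text
9.2167 [0.5588 0.1757 0.2017] [-0.0039  2.7937  0.0021] [ 0.0982 -0.3927 -0.4579  1.159  -0.0315  0.0898]
[260 142]
160 52
```

View pics/w5c.png

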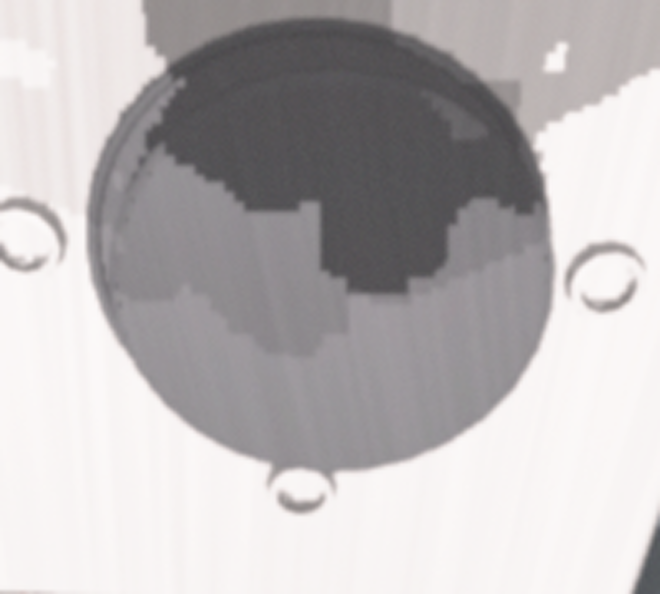

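The picture shows the cap now close to centred between the cups, but level is not clear by eye. I'll feel it with a light pass from the +y side, just above the seated height.

{"api": "move_arm", "payload": {"motion": [[[-0.1,1.2,0],[0,1.3,0],-1],[[-0.18,2.4,0],[0,2.6,0],-1],[[-0.18,2.4,-1],[0,4,0],-1],[[-0.18,2.4,-2.1],[0,4,0],-1],[[-0.18,2.4,-2.9],[0,4,0],-1],[[-0.18,2.4,-3.26],[0,4,0],-1],[[-0.18,2.4,-3.26],[0,4,0],-1],[[-0.18,2.4,-3.26],[0,4,0],-1]]}}

```text
time: 9.93
eef_pos: [0.5546, 0.2471, 0.1052]
tcp_rot: [-0.002, 3.141, 0.003]
ft_force: [-0.1, 0.4, 1.4]
width: -0.001
grasp_force: 0.0
```

{"api": "move_arm", "payload": {"motion": [[[0,-0.1,0],[0,0,0],-1],[[0,-0.2,0],[0,0,0],-1],[[0,-0.28,0],[0,0,0],-1],[[0,-0.34,0],[0,0,0],-1],[[0,-0.38,0],[0,0,0],-1],[[0,-0.42,0],[0,0,0],-1]]}}

```text
time: 10.43
eef_pos: [0.5539, 0.2345, 0.1041]
tcp_rot: [0.003, -3.141, -0.002]
ft_force: [0.1, -0.1, -0.1]
width: -0.0
grasp_force: 0.0
```

{"api": "move_arm", "payload": {"motion": [[[0,-0.04,0],[0,0,0],-1],[[0,-0.08,0],[0,0,0],-1]]}}

```text
time: 10.6
eef_pos: [0.5536, 0.2322, 0.1035]
tcp_rot: [0.003, -3.14, -0.002]
ft_force: [0.1, -0.2, 1.5]
width: -0.002
grasp_force: 0.0
```

{"api": "move_arm", "payload": {"motion": [[[0,-0.04,0],[0,0,0],-1],[[0,-0.08,0],[0,0,0],-1]]}}

```text
time: 10.77
eef_pos: [0.5537, 0.2298, 0.1034]
tcp_rot: [0.003, -3.14, -0.002]
ft_force: [0.0, 0.4, 0.2]
width: 0.001
grasp_force: 0.0
```

{"api": "move_arm", "payload": {"motion": [[[0,-0.08,0],[0,0,0],-1],[[0,-0.16,0],[0,0,0],-1],[[0,-0.24,0],[0,0,0],-1],[[0,-0.32,0],[0,0,0],-1]]}}

```text
time: 11.1
eef_pos: [0.5537, 0.22, 0.1035]
tcp_rot: [0.003, -3.14, -0.002]
ft_force: [-0.6, -0.1, -0.1]
width: -0.002
grasp_force: 0.0
```

{"api": "move_arm", "payload": {"motion": [[[0,-0.08,0],[0,0,0],-1],[[0,-0.16,0],[0,0,0],-1],[[0,-0.24,0],[0,0,0],-1],[[0,-0.32,0],[0,0,0],-1]]}}

```text
time: 11.43
eef_pos: [0.5537, 0.2104, 0.1035]
tcp_rot: [0.003, -3.141, -0.002]
ft_force: [-0.4, 0.1, -0.6]
width: -0.0
grasp_force: 0.0
```

{"api": "move_arm", "payload": {"motion": [[[0,-0.12,0],[0,0,0],-1],[[0,-0.24,0],[0,0,0],-1],[[0,-0.36,0],[0,0,0],-1],[[0,-0.5,0],[0,0,0],-1],[[0,-0.64,0],[0,0,0],-1],[[0,-0.78,0],[0,0,0],-1],[[0,-0.9,0],[0,0,0],-1],[[0,-1,0],[0,0,0],-1]]}}

```text
time: 12.1
eef_pos: [0.5538, 0.1802, 0.1035]
tcp_rot: [0.003, -3.141, -0.002]
ft_force: [0.4, -1.2, -0.2]
width: 0.002
grasp_force: 0.0
```

{"api": "move_arm", "payload": {"motion": [[[0.15,0,0],[0,0,0],-1],[[0.3,0,0],[0,0,0],-1],[[0.45,0,0],[0,0,0],-1],[[0.6,0,0],[0,0,0],-1],[[0.75,0,0],[0,0,0],-1],[[0.9,0,0],[0,0,0],-1],[[1.05,0,0],[0,0,0],-1],[[1.2,0,0],[0,0,0],-1]]}}

```text
time: 12.77
eef_pos: [0.5902, 0.1808, 0.1035]
tcp_rot: [0.003, -3.14, -0.002]
ft_force: [0.2, 0.6, -0.4]
width: 0.001
grasp_force: 0.0
```

{"api": "move_arm", "payload": {"motion": [[[-0.2,0,0],[0,0,0],-1],[[-0.5,0,0],[0,0,0],-1],[[-0.8,0,0],[0,0,0],-1],[[-1.1,0,0],[0,0,0],-1],[[-1.4,0,0],[0,0,0],-1],[[-1.6,0,0],[0,0,0],-1],[[-1.8,0,0],[0,0,0],-1],[[-2,0,0],[0,0,0],-1],[[-2.2,0,0],[0,0,0],-1],[[-2.4,0,0],[0,0,0],-1]]}}

```text
time: 13.6
eef_pos: [0.5172, 0.1807, 0.1035]
tcp_rot: [0.003, -3.141, -0.002]
ft_force: [-0.3, -0.2, -0.4]
width: 0.0
grasp_force: 0.0
```

No contact anywhere over the top at 1.5 mm clearance, so the cap is home and level. Next, the support.

{"api": "move_arm", "payload": {"motion": [[[0,0,1.3],[0,0,0],-0.3],[[0,-0.5,2.6],[0,0,0],-0.3],[[-0.6,-16.7,3.9],[0,0,-2.6],-0.3],[[-0.6,-16.7,3.9],[0,0,-2.6],-0.3],[[-0.6,-16.7,3.9],[0,0,-2.6],-0.3],[[-0.6,-16.7,3.9],[0,0,-2.6],-0.3],[[-0.6,-16.7,3.9],[0,0,-2.6],-0.3],[[-0.6,-16.7,3.9],[0,0,-2.6],-0.3],[[-0.6,-16.7,3.9],[0,0,-2.6],-0.3],[[-0.6,-16.7,3.9],[0,0,-2.6],-0.3],[[-0.6,-16.7,3.9],[0,0,-2.6],-0.3],[[-0.6,-16.7,3.9],[0,0,-2.6],-0.3],[[-0.6,-16.7,3.9],[0,0,-2.6],-0.3],[[-0.6,-16.7,3.9],[0,0,-2.6],-0.3],[[-0.6,-16.7,3.9],[0,0,-2.6],-0.3],[[-0.6,-16.7,3.9],[0,0,-2.6],-0.3],[[-0.6,-16.7,3.9],[0,0,-2.6],-0.3],[[-0.6,-16.7,3.9],[0,0,-2.6],-0.3]]}}

```text
time: 15.1
eef_pos: [0.4998, -0.3192, 0.2205]
tcp_rot: [-0.351, -3.121, -0.003]
ft_force: [0.1, -0.4, -0.2]
width: 0.349
grasp_force: 0.0
```

```bash
python3 - <<'E'
from h import *
_,k=load("w5")
P=[ray(k,(np.array(p)+.5)/3.3-.5+np.array((160,52)),.076)for p in((23,235),(604,277),(302,487))];print("cups",P,(P[0]+P[1])/2,np.degrees(np.arctan2(*(P[1]-P[0])[1::-1])))
im,k=shot("w6")
for e in optics.silhouettes("pan_support","wrist"): print("sup",e["score"],ray(k,e["uv"],.046),e["uv"])
u=proj(k,[.4625,-.3197,.046]).astype(int);print(u)
x0,y0=max(u[0]-90,0),max(u[1]-90,0);print(x0,y0)
cv2.imwrite("pics/w6c.png",cv2.resize(im[y0:y0+180,x0:x0+180],None,fx=3.3,fy=3.3,interpolation=2))
E
```

```text
cups [array([0.5473, 0.1031, 0.076 ]), array([0.5579, 0.2433, 0.076 ]), array([0.6238, 0.1685, 0.076 ])] [0.5526 0.1732 0.076 ] 85.65008237502572
15.1 [ 0.4998 -0.3192  0.2205] [-0.3506 -3.1209 -0.0028] [-0.789   0.0831  0.0554  1.5451  0.0007 -0.5652]
sup 0.74 [ 0.4604 -0.3195  0.046 ] [250.2, 133.6]
sup 0.65 [ 0.3646 -0.4772  0.046 ] [60.3, 69.8]
[250 135]
160 45
```

View pics/w6c.png

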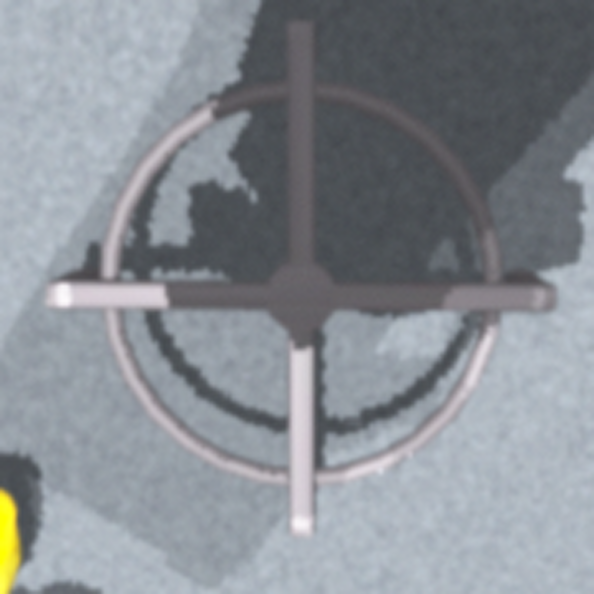

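The crop shows the dark cross with its hub at crop (301,293) and arms parallel to the image axes, so its yaw equals the tool's (167.2°). I'll grip its far (+x) arm 33 mm out. The fingertips go only to the arm's underside, so they stay clear of the cap at the end.

{"api": "move_arm", "payload": {"motion": [[[-0.2,-0.25,-0.8],[0,0,0],-0.3],[[-0.2,-0.25,-2],[0,0,0],-0.3],[[-0.2,-0.25,-3.2],[0,0,0],-0.3],[[-0.2,-0.25,-4.4],[0,0,0],-0.3],[[-0.2,-0.25,-5.4],[0,0,0],-0.3],[[-0.2,-0.25,-5.8],[0,0,0],-0.3],[[-0.2,-0.25,-6.1],[0,0,0],-0.3],[[-0.2,-0.25,-6.13],[0,0,0],-0.3],[[-0.2,-0.25,-6.13],[0,0,0],-0.3],[[-0.2,-0.25,-6.13],[0,0,0],-0.3]]}}

```text
time: 16.03
eef_pos: [0.4948, -0.3288, 0.0389]
tcp_rot: [0.352, 3.12, -0.001]
ft_force: [0.8, -0.3, 0.2]
width: 0.349
grasp_force: 0.0
```

```bash
python3 - <<'E'
from h import *
_,k=load("w6"); print("hub",ray(k,(251.0,133.7),.046))
im,k=shot("w7")
E
```

```text
hub [ 0.4606 -0.3188  0.046 ]
16.0333 [ 0.4948 -0.3288  0.0389] [ 0.3519  3.1204 -0.0009] [-0.8066  0.1407 -0.2153  1.2133  0.0005 -0.582 ]
```

View pics/w7.png

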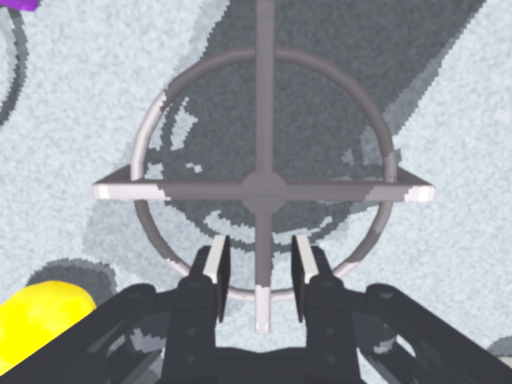

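The view shows the fingers straddling the arm, with the hub at (264,191) and the pads near (217,265) and (308,265). I'll lower slightly and close.

{"api": "move_arm", "payload": {"motion": [[[0,0,-0.06],[0,0,0],-0.3],[[0,0,-0.06],[0,0,0],-0.3],[[0,0,-0.06],[0,0,0],-1],[[0,0,-0.06],[0,0,0],-1],[[0,0,-0.06],[0,0,0],-1],[[0,0,-0.06],[0,0,0],-1],[[0,0,-0.06],[0,0,0],-1],[[0,0,-0.06],[0,0,0],-1]], "squeeze": 60}}

```text
time: 16.75
eef_pos: [0.4939, -0.328, 0.0352]
tcp_rot: [-0.352, -3.121, -0.002]
ft_force: [-1.2, 0.1, 6.2]
width: 0.069
grasp_force: 60.6
```

```bash
python3 - <<'E'
from h import *
_,k=load("w7"); print("hub w7",ray(k,(263.5,191),.046))
im,k=shot("w8");s=sensors.state();print(s["width"],s["grasp_force"],s["ft_force"])
E
```

```text
hub w7 [ 0.4606 -0.319   0.046 ]
16.75 [ 0.4939 -0.328   0.0352] [-0.3525 -3.1212 -0.0017] [-0.8069  0.1434 -0.2192  1.2093  0.0005 -0.582 ]
0.07079133171802166 60.562766790390015 [-0.8685  1.1262  5.2451]
```

{"api": "move_arm", "payload": {"motion": [[[0,0,0.3],[0,0,0],-1],[[0,0,0.9],[0,0,0],-1],[[0,0,1.8],[0,0,0],-1],[[0,0,2.7],[0,0,0],-1],[[0,0,3.6],[0,0,0],-1],[[0,0,4.4],[0,0,0],-1],[[0,0,4.9],[0,0,0],-1],[[0,0,5],[0,0,0],-1]]}}

```text
time: 17.47
eef_pos: [0.4946, -0.3286, 0.1882]
tcp_rot: [0.352, 3.12, -0.002]
ft_force: [0.7, 0.0, -2.1]
width: 0.068
grasp_force: 59.6
```

{"api": "move_arm", "payload": {"motion": [[[0.1,0.5,0],[0,0,0.1],-1],[[0.3,1.5,0],[0,0,0.2],-1],[[0.5,2.5,0],[0,0,0.3],-1],[[0.7,3.5,0],[0,0,0.4],-1],[[0.9,4.5,0],[0,0,0.5],-1],[[1.1,5.6,0],[0,0,0.6],-1],[[1.3,6.7,0],[0,0,0.7],-1],[[1.5,7.8,0],[0,0,0.8],-1],[[1.7,8.9,0],[0,0,0.9],-1],[[1.9,10,0],[0,0,1],-1],[[2.1,11.1,0],[0,0,1.1],-1],[[2.3,12.2,0],[0,0,1.2],-1],[[2.5,13.3,0],[0,0,1.3],-1],[[2.7,14.4,0],[0,0,1.5],-1],[[2.9,15.4,0],[0,0,1.6],-1],[[3.1,16.2,0],[0,0,1.76],-1],[[3.2,16.6,0],[0,0,1.76],-1],[[3.2,16.63,0],[0,0,1.76],-1],[[3.2,16.63,0],[0,0,1.76],-1],[[3.2,16.63,0],[0,0,1.76],-1]]}}

```text
time: 19.13
eef_pos: [0.5891, 0.1704, 0.1839]
tcp_rot: [-0.113, -3.137, -0.001]
ft_force: [-0.1, -0.6, -3.0]
width: 0.074
grasp_force: 59.6
```

```bash
python3 - <<'E'
from h import *
im,k=shot("w9");s=sensors.state();print(s["width"],s["grasp_force"],s["ft_force"],s["wrist_torque"])
r=s["tcp_rot"];print("psi",np.degrees(2*np.arctan2(r[1],r[0]))%360)
print((np.array([.5899,.1711,.13])-s["eef_pos"])/.03)
for p in optics.silhouettes("pan_support","wrist"): print(p["score"],p["uv"],p["pixels"].sum())
cv2.imwrite("pics/w9v.png",(255*(im/255.)**.6).astype(np.uint8))
E
```

```text
19.1333 [0.5891 0.1704 0.1839] [-0.1126 -3.137  -0.0013] [0.0681 0.1431 0.0534 1.4835 0.0011 0.1398]
0.07007966631769795 59.55923795700073 [ 0.3056  0.3884 -3.2806] [ 0.01   -0.0868 -0.0172]
psi 175.8602653030341
[ 0.02    0.0317 -1.8076]
0.86 [260.7, 187.2] 22796
0.32 [163.4, 109.3] 70616
```

View pics/w9v.png

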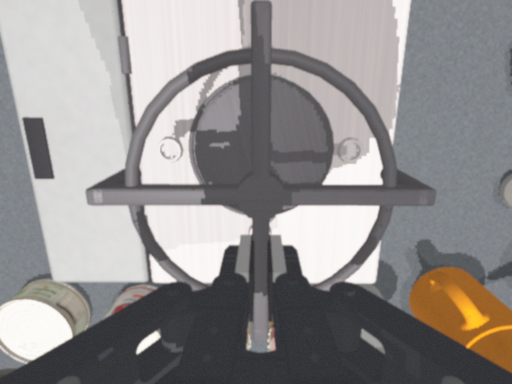

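The picture shows the support held level, hub at (260,191). The −y and +y cups are at (171,149) and (350,150), with the seated cap between them.

```bash
python3 - <<'E'
from h import *
im,k=load("w9");zs=.1839-.0352
print("hub",ray(k,(260.5,191),zs+.046)); a,b=ray(k,(171,149),.075),ray(k,(350,150),.075);print(a,b,(a+b)/2,np.degrees(np.arctan2(*(b-a)[1::-1])))
print("armends",[np.degrees(np.arctan2(*(ray(k,(430,194),zs+.046)-ray(k,(92,196),zs+.046))[1::-1]))])
g=cv2.cvtColor(im,cv2.COLOR_BGR2GRAY)
for x,y in((171,149),(350,150)):
    p=cv2.resize(g[y-18:y+18,x-18:x+18],None,fx=4,fy=4,interpolation=2)
    h=cv2.HoughCircles(p,cv2.HOUGH_GRADIENT,1.5,200,param1=60,param2=10,minRadius=30,maxRadius=56)
    print(None if h is None else (h[0][0,:2]/4-18+[x,y],h[0][0,2]/4))
E
```

```text
hub [0.5528 0.1739 0.1947]
[0.5499 0.1036 0.075 ] [0.5607 0.2442 0.075 ] [0.5553 0.1739 0.075 ] 85.59868631388167
armends [np.float64(86.26864800591545)]
(array([170.0625, 149.1875]), np.float32(9.975))
(array([346.8125, 151.3125]), np.float32(13.762501))
```

{"api": "move_arm", "payload": {"motion": [[[0.05,0.035,-0.4],[0,0,0],-1],[[0.05,0.035,-0.9],[0,0,0],-1],[[0.05,0.035,-1.4],[0,0,0],-1],[[0.05,0.035,-1.8],[0,0,0],-1],[[0.05,0.035,-2.1],[0,0,0],-1],[[0.05,0.035,-2.2],[0,0,0],-1],[[0.05,0.035,-2.2],[0,0,0],-1],[[0.05,0.035,-2.2],[0,0,0],-1]]}}

```text
time: 19.9
eef_pos: [0.5914, 0.1721, 0.1192]
tcp_rot: [-0.112, -3.139, -0.002]
ft_force: [0.0, 0.2, -2.0]
width: 0.07
grasp_force: 59.5
```

{"api": "move_arm", "payload": {"motion": [[[0,0,-0.07],[0,0,0],-1],[[0,0,-0.14],[0,0,0],-1],[[0,0,-0.2],[0,0,0],-1],[[0,0,-0.2],[0,0,0],-1]]}}

```text
time: 20.23
eef_pos: [0.5911, 0.1721, 0.1126]
tcp_rot: [-0.112, -3.138, -0.002]
ft_force: [-0.2, 0.8, -3.9]
width: 0.069
grasp_force: 59.5
```

{"api": "move_arm", "payload": {"motion": [[[0,0,-0.04],[0,0,0],-1],[[0,0,-0.08],[0,0,0],-1],[[0,0,-0.08],[0,0,0],-1]]}}

```text
time: 20.48
eef_pos: [0.5915, 0.1722, 0.1107]
tcp_rot: [-0.112, -3.139, -0.002]
ft_force: [0.3, -0.6, -0.6]
width: 0.069
grasp_force: 60.0
```

{"api": "move_arm", "payload": {"motion": [[[0,0,-0.03],[0,0,0],-1],[[0,0,-0.05],[0,0,0],-1],[[0,0,-0.05],[0,0,0],-1]]}}

```text
time: 20.73
eef_pos: [0.591, 0.172, 0.1087]
tcp_rot: [-0.112, -3.138, -0.001]
ft_force: [-0.6, -1.0, -2.2]
width: 0.07
grasp_force: 59.6
```

```bash
python3 - <<'E'
from h import *
s=sensors.state();print(s["eef_pos"],s["ft_force"],s["wrist_torque"])
E
```

```text
[0.591  0.172  0.1087] [-0.5925 -1.0214 -2.1811] [-0.2524  0.0515 -0.0561]
```

{"api": "move_arm", "payload": {"motion": [[[0,-0.02,-0.03],[0,0,0],-1],[[0,-0.02,-0.06],[0,0,0],-1],[[0,-0.02,-0.06],[0,0,0],-1]]}}

```text
time: 20.98
eef_pos: [0.5912, 0.1715, 0.1069]
tcp_rot: [-0.112, -3.138, -0.002]
ft_force: [-1.3, -0.5, -1.0]
width: 0.073
grasp_force: 59.9
```

```bash
python3 - <<'E'
from h import *
s=sensors.state();print(s["eef_pos"],s["ft_force"],s["wrist_torque"])
E
```

```text
[0.5912 0.1715 0.1069] [-1.3336 -0.4983 -0.9987] [-0.1057  0.0286  0.0017]
```

{"api": "move_arm", "payload": {"motion": [[[-0.015,-0.01,-0.03],[0,0,0],-1],[[-0.015,-0.01,-0.05],[0,0,0],-1],[[-0.015,-0.01,-0.05],[0,0,0],-1]]}}

```text
time: 21.23
eef_pos: [0.5913, 0.1714, 0.1063]
tcp_rot: [0.112, 3.139, 0.003]
ft_force: [0.0, 0.5, 5.3]
width: 0.072
grasp_force: 60.5
```

{"api": "move_arm", "payload": {"motion": [[[0,0,-0.02],[0,0,0],-1],[[0,0,-0.03],[0,0,0],-1],[[0,0,-0.03],[0,0,0],-1]]}}

```text
time: 21.48
eef_pos: [0.5914, 0.1714, 0.106]
tcp_rot: [0.112, 3.139, 0.003]
ft_force: [-1.5, 0.0, 9.2]
width: 0.07
grasp_force: 61.0
```

{"api": "move_arm", "payload": {"motion": [[[0,0,0.03],[0,0,0],-1],[[0,0,0.03],[0,0,0],-0.6],[[0,0,0.03],[0,0,0],-0.4],[[0,0,0.03],[0,0,0],-0.3],[[0,0,0.03],[0,0,0],-0.3],[[0,0,0.03],[0,0,0],-0.3]], "squeeze": 20}}

```text
time: 21.98
eef_pos: [0.5906, 0.1712, 0.1053]
tcp_rot: [-0.112, -3.138, -0.002]
ft_force: [-0.3, 0.1, 0.3]
width: 0.35
grasp_force: 0.0
```

{"api": "move_arm", "payload": {"motion": [[[0,0,0.2],[0,0,0],-0.3],[[0,0,0.6],[0,0,0],-0.3],[[0,0,1.4],[0,0,0],-0.3],[[0,0,2.4],[0,0,0],-0.3],[[0,0,3.3],[0,0,0],-0.3],[[0,0,3.3],[0,0,0],-0.3],[[0,0,3.3],[0,0,0],-0.3]]}}

```text
time: 22.57
eef_pos: [0.5922, 0.1714, 0.208]
tcp_rot: [0.112, 3.136, 0.003]
ft_force: [0.9, 0.4, -0.4]
width: 0.354
grasp_force: 0.0
```

```bash
python3 - <<'E'
from h import *
im,k=shot("w10");s=sensors.state();print(s["width"],s["grasp_force"],s["ft_force"])
for d in optics.silhouettes("pan_support","wrist")[:2]:
    m=d["pixels"];print(d["score"],d["uv"],m.sum(),ray(k,d["uv"],.116))
# compare predicted arm tops when home with edges: darkness at predicted tips/hub
c=np.array([.556,.1735]);g=cv2.cvtColor(im,cv2.COLOR_BGR2GRAY)
for a in(-4.1,85.9,175.9,265.9):
    e=np.array([np.cos(np.radians(a)),np.sin(np.radians(a))])
    # outermost mask pixel along this arm at arm-top height
    M=optics_mask=m if False else d["pixels"]
    r=np.arange(.05,.095,.0005);v=[]
    for q in r:
        u=np.round(proj(k,[*(c+q*e),.116])).astype(int);v.append(g[u[1],u[0]] if 0<=u[0]<512 and 0<=u[1]<384 else 255)
    v=np.array(v,int);i=np.argmax(np.abs(np.diff(cv2.blur(v[None].astype(np.float32),(5,1))[0]))[40:])+40;print(a,"tip at r",r[i],proj(k,[*(c+.0765*e),.116]))
E
```

```text
22.5667 [0.5922 0.1714 0.208 ] [0.1117 3.1358 0.003 ] [0.0691 0.1454 0.0993 1.5208 0.0015 0.1403]
0.3477173145409273 0.0 [-0.053  -0.2895 -1.8786]
0.71 [258.5, 149.6] 8610 [0.5559 0.1736 0.116 ]
-4.1 tip at r 0.07750000000000003 [258.427  244.0284]
85.9 tip at r 0.07650000000000003 [362.5255 149.7523]
175.9 tip at r 0.07400000000000002 [258.2673  35.0595]
265.9 tip at r 0.08150000000000003 [154.0178 149.6109]
```

```bash
python3 - <<'E'
from h import *
s=sensors.state();c=optics.capture("wrist");k=cam(c,s)
m=optics.silhouettes("pan_support","wrist")[0]["pixels"];ys,xs=np.nonzero(m);ct=np.array([.5559,.1736])
P=np.array([ray(k,(x,y),.116)[:2] for x,y in zip(xs,ys)])-ct
for a in(-4.1,85.9,175.9,265.9):
    e=np.array([np.cos(np.radians(a)),np.sin(np.radians(a))]);n=np.array([-e[1],e[0]]);t=P@e;l=P@n
    w=(t>.062)&(t<.09)&(abs(l)<.012);print(a,"tip",t[w].max() if w.any() else None,"lateral",l[w].mean() if w.any() else None)
print(s["time"])
E
```

```text
Traceback (most recent call last):
IndexError: list index out of range
```

```bash
python3 - <<'E'
from h import *
for i in range(4):
    s=sensors.state();c=optics.capture("wrist");k=cam(c,s);d=optics.silhouettes("pan_support","wrist")
    if d and d[0]["score"]>.4: break
m=d[0]["pixels"];ys,xs=np.nonzero(m);ct=np.array([.5559,.1736]);print(d[0]["score"],d[0]["uv"])
P=np.array([ray(k,(x,y),.116)[:2] for x,y in zip(xs,ys)])-ct
for a in(-4.1,85.9,175.9,265.9):
    e=np.array([np.cos(np.radians(a)),np.sin(np.radians(a))]);n=np.array([-e[1],e[0]]);t=P@e;l=P@n
    w=(t>.062)&(t<.09)&(abs(l)<.012);print(a,"tip",t[w].max() if w.any() else None,"lateral",l[w].mean() if w.any() else None)
print(s["time"])
E
```

```text
0.68 [262.0, 154.2]
-4.1 tip 0.0779148501178466 lateral 0.0012007640550350425
85.9 tip 0.07710634100304192 lateral 0.00028802700474762135
175.9 tip 0.07418081261018034 lateral -0.0009684097108378933
265.9 tip 0.0748524094224839 lateral 0.00038727943929169956
22.7667
```

```bash
python3 -c "
from rig import ctrl
print(ctrl.sign_off())"
```

```text
the job is handed in; nothing more can be done
None
```

The job is handed in at about 23 s: one light push (about 4 N) dropped the cap home, and light passes over the top met nothing, so it lies level; the pan support was lowered to the cup floors and released, and its final position was checked by measurement, not by a last look at the feet.

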